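# Hang the slide carrier on the drip rail over the dish

### The job

Pick up the carrier that is loaded with glass slides, hook it onto the rail near the rail's left-hand end (the end away from the steel drip dish, left as the robot sees it), then slide it along the rail, without lifting it off again, until it hangs centred over the drip dish. Let go and leave it hanging still. Leave the empty carrier and everything else on the bench where it stands.

Things in the scene. Friction and masses are not known exactly. Their poses are not given: they have to be found in the camera images.
- carrier: Loose steel slide carrier, 0.3 kg, loaded with 8 glass slides. Tray 88 (x) x 90 (y) x 20 mm high; slides reach 31 mm height, white ends to +x. Above it two wire hooks and an upright black grip plate (see its points). Origin: centre of the underside, z up. Stands at the start with +x away from the robot within 0.35 rad, to the left or right.
- carrier_hook (a point): Where the rail's axis lies in the hooks when hung: x = y = 0, 102.3 mm above the underside. Two hooks of 6 mm wire at y = -32, +32 mm rise at the tray's -x edge, lean in to x = -20 mm at 95 mm, then form an upside-down V: peak at x = 0, 115 mm; tip at x = +22 mm, lower end at 86 mm. The rail enters from +x, between slides (31 mm) and tips (86 mm); then lower.
- carrier_grip (a point): Middle of the grip plate, where to grip (TCP) from above, fingers closing along the carrier's x: x = y = 0, 145 mm above the underside. The plate is 10 mm thick (x), 50 mm wide (y), and spans 115 to 165 mm height, on the cross-wire that joins the hook peaks.
- spare: The same steel carrier without slides (empty tray), 0.2 kg, standing on the bench; not to be moved. Origin: centre of the underside. The two carriers may stand in either place, left or right.
- rail: Fixed stand: a level steel rod 12 mm thick, 480 mm long along y, its axis 200 mm above the bench, on two 16 mm posts at y = -235, +235 mm that end under the rod; black feet 140 (x) x 50 (y) x 12 mm. Nothing above the rod. Origin: on the bench under the rod's middle; +y is the left-hand end as the robot sees it, +x points away from the robot.
- rail_mid (a point): Middle of the rod, on its axis, 200 mm above the bench. Axes as the rail's. The left-hand end section where the carrier is to be hooked on is y = 50 to 200 mm from here.
- dish: Fixed open steel drip dish on the bench under the rail, 90 (x) x 120 (y) x 18 mm high, in the right-hand half, centred under the rod. Origin: centre of its underside; axes parallel to the rail's. The hung carrier's underside is 98 mm above the bench.
- petri: Closed clear Petri dish, 90 mm diameter, 30 mm high, between the carriers. Bystander. Origin: centre of the underside.
- washbottle: White bottle with red cap, 66 mm diameter, 170 mm high, left. Bystander. Origin: centre of the underside.
- cup: Bluish clear plastic cup, 72 mm wide at the rim, 90 mm high, right. Bystander. Origin: centre of the underside.
- flask: Conical glass flask, 76 mm diameter at the foot, 120 mm high, far left. Bystander. Origin: centre of the underside.
- dropper: Small blue dropper bottle, 40 mm diameter, 90 mm high, far right. Bystander. Origin: centre of the underside.
Things that resemble listed ones, but are neither listed nor needed, are in the scene too. Leave any yellow look-alike of the carrier alone. What is shaped like the dish but brown is not meant.

How it is judged:
By the outcome, as a careful person would: the job done as asked, in the order asked, and still so for the second after the job is handed in, with the robot touching nothing.
It also fails if it takes over 51 s, if anything falls off the work surface, if the arm or the gripper's body presses on something with over 40 N, if the wrist force passes 120 N, or if a joint passes its speed limit or range.

### The arm

A 6-joint arm with a two-finger parallel gripper is mounted at the origin on the work surface. World frame = base frame: x ahead of the robot, y to its left, z up, the work surface at z = 0. Lengths are in m, angles in rad, forces in N, time in s.
With the tool pointing down it reaches from about 0.275 to 0.975 m from the base axis. Payload 8.4 kg.
Tool frame: the origin (TCP) lies between the finger pads, 19 mm behind the fingertips; this is the grasp point; z points along the fingers, y is the line along which they close (so a half turn about z gives the same grasp; the last joint's range is limited). The gripper opens to 92 mm and grips with 3 to 60 N. Pads are 20 mm wide; open, the fingers measure 128 mm over their backs; the gripper's body (75 mm by 189 mm) begins 69 mm behind the grasp point.
Start: joints at [-1.14, 0.353, 1.633, -0, 1.155, -0.002], TCP at [0.262, -0.567, 0.233] pointing down, gripper open.
Joint ranges: [-2.63, 2.63], [-0.92, 2.1], [0.06, 2.66], [-1.3, 4.44], [0, 2.69], [-3.02, 3.02]. Speed limits (rad/s): [2.22, 2.22, 2.79, 3.14, 3.14, 3.14].

### API

Orientations are given as a unit quaternion [w, x, y, z].
In Python, from plant import ctrl, solver, optics, job_done gives the robot as it stands. The module is installed in compiled form; this text tells all that it offers. Calls block until the motion is done:
- ctrl.move_to(position, orientation): joint-space move of the TCP to a pose.
- ctrl.movel(position, attitude=None, max_speed=0.15, contact_N=None): straight line of the TCP; attitude=None keeps the orientation; max_speed is the mean speed in m/s. With contact_N (N) it stops when the force on the tool has changed by that much, and returns True; else False.
- ctrl.move_joints(angles): joint-space move.
- ctrl.grip(opening): finger opening in m; the grip force is fixed at half the most; returns when the fingers have stopped.
- ctrl.wait(seconds).
- solver.inverse_kinematics(position, orientation): joint angles nearest the present ones, or None.
- optics.read_camera(name): name is "scene" or "top" or "wrist"; returns the picture (480x640x3 uint8, red, green, blue); there is no depth.
- optics.camera_model(name): a dict with "intrinsics" (3x3 intrinsics, pixels), "pose" (4x4, takes a point from camera to world coordinates). Camera axes: x right, y up, looking along -z (the intrinsics and any distortion apply to the point x, -y, -z); pixel columns grow to the right and rows downward; lengths in m; the calibration is good to about 2 mm. A picture is of the moment at which its call begins: read the wrist's pose just before it. camera_model takes no time and is no camera call; for the wrist camera it gives the pose at the moment of the call.
A pose or a line that the arm cannot do raises ctrl.MotionError and nothing moves.
- job_done(): hands the job in; it is judged then, once.
Readings, each from a call of its own:
- ctrl.read_clock(): time.
- ctrl.read_joints(): joint angles.
- ctrl.read_joint_velocities(): joint speeds.
- ctrl.read_joint_torque(): joint torques, N m.
- ctrl.read_position(): TCP position.
- ctrl.read_ee_rot(): TCP orientation.
- ctrl.read_ft_force(): force on the tool from outside, world axes, zero at the start.
- ctrl.read_ft_torque(): the same for the moment, N m.
- ctrl.read_grip_width(): finger opening in m.
- ctrl.read_gripper_force(): force on a finger pad.
Only numpy, scipy, OpenCV 4.12 (cv2) and the standard library are available. Lean on these libraries where they do the work, as an engineer would, in place of code of your own. Each camera call takes 0.05 s, during which the arm holds its last target. There are 200 camera calls.

## Working session

There is one attempt and no reset: what is moved stays moved. The work goes in short steps, each a Python script; the robot and the scene stay as the last script left them, time stands still between calls to the robot, and variables do not carry over. Pictures are saved under pics/ and viewed, at most 10 in all, crops included, and the job is handed in when it is done.

```bash
mkdir -p pics; python3 - <<'E'
from plant import ctrl, optics
import cv2, numpy as np
for n in ("scene","top"):
    im=optics.read_camera(n); m=optics.camera_model(n)
    np.savez(f"pics/{n}.npz",im=im,K=m["intrinsics"],T=m["pose"])
    cv2.imwrite(f"pics/{n}.png",im[...,::-1]); print(n,{k:(np.round(v,3).tolist() if not isinstance(v,str) else v) for k,v in m.items()})
print(ctrl.read_clock(),ctrl.read_ee_rot())
E
```

```text
scene {'intrinsics': [[559.381, 0.0, 333.312], [0.0, 559.381, 242.153], [0.0, 0.0, 1.0]], 'pose': [[0.023, -0.831, 0.556, 1.255], [1.0, 0.026, -0.003, 0.008], [-0.012, 0.556, 0.831, 1.301], [0.0, 0.0, 0.0, 1.0]]}
top {'intrinsics': [[579.88, 0.0, 325.335], [0.0, 579.88, 240.132], [0.0, 0.0, 1.0]], 'pose': [[0.008, 0.994, -0.108, 0.319], [-1.0, 0.007, -0.009, -0.003], [-0.008, 0.108, 0.994, 1.764], [0.0, 0.0, 0.0, 1.0]]}
0.1 [-6.16348690e-04  9.76680729e-01  2.14695963e-01 -1.31633271e-04]
```

View pics/scene.png

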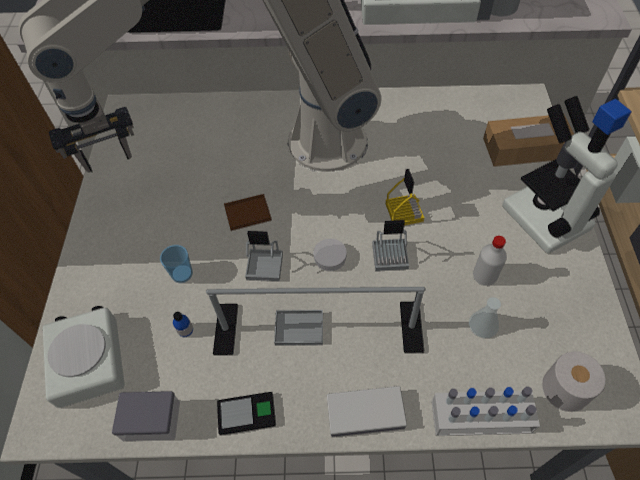

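View pics/top.png

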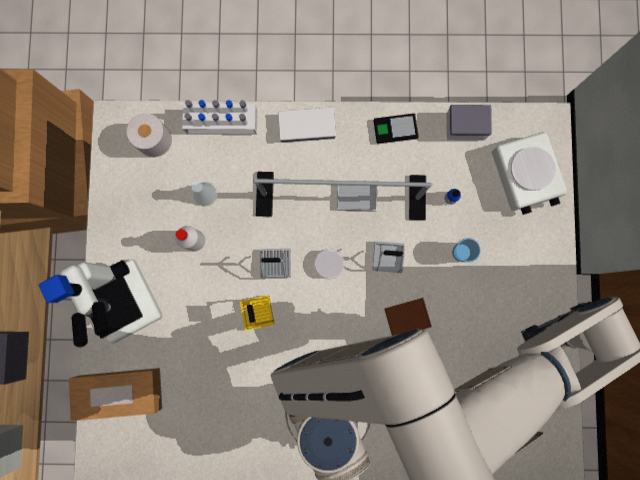

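The scene view shows the loaded carrier at (391,250), the spare at (264,260), the rail from (210,291) to (423,291), and the steel dish at (299,327). In the top view they are at (274,263), (388,257), (256,182)–(430,185) and (356,196). Next I'll enlarge crops of the carrier and rail.

```bash
python3 - <<'E'
import cv2, numpy as np
def crop(n,x,y,w,h,s):
    im=np.load(f"pics/{n}.npz")["im"][y:y+h,x:x+w,::-1]
    o=cv2.resize(im,None,fx=s,fy=s,interpolation=cv2.INTER_CUBIC)
    for i in range(0,w,10):
        cv2.line(o,(i*s,0),(i*s,12 if (x+i)%50 else 24),(0,0,255),1)
        if i%20==0: cv2.putText(o,str(x+i),(i*s+1,24),0,.35,(0,0,255),1)
    for i in range(0,h,10):
        cv2.line(o,(0,i*s),(12,i*s),(0,0,255),1); cv2.putText(o,str(y+i),(12,i*s+4),0,.35,(0,0,255),1)
    return o
# carrier, both views
a=crop("scene",360,210,60,70,6); b=crop("top",245,235,60,70,6)
cv2.imwrite("pics/c1.png",np.hstack([a,b]))
a=crop("scene",200,280,240,75,3); b=crop("top",240,165,240,60,3)
cv2.imwrite("pics/c2.png",np.vstack([a,b]))
E
```

```text
(no output)
```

View pics/c1.png

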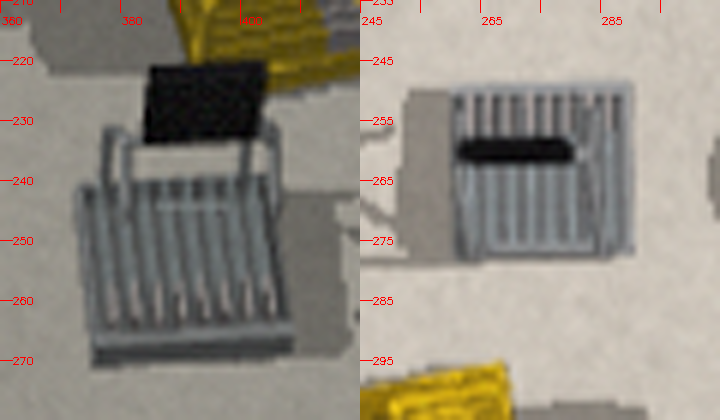

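View pics/c2.png

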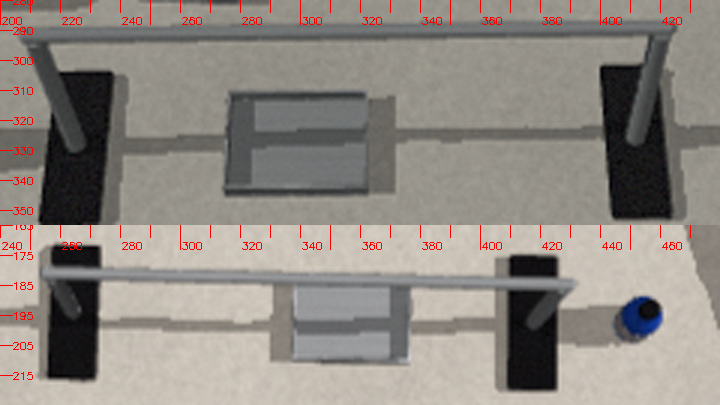

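Carrier crops: in the scene view the plate corners are (385,220.8), (404.5,220.5), (403.3,233.5) and (384,233.8), and the tray front is (375.5,271)–(408.8,268.3). In the top view the tray corners are (260.8,249.2), (290.3,248.7), (261.2,278) and (290.3,277.5). Rail crop: rod ends are at scene (207.4,292)/(425,290) and top (254,180.7)/(431,185.3). The dish corners are also readable.

```bash
cat > geo.py <<'E'
import numpy as np
from scipy.optimize import least_squares
def proj(K,T,P):
    c=(np.asarray(P,float)-T[:3,3])@T[:3,:3]
    c=c*[1,-1,-1]; u=c@np.asarray(K).T
    return u[:,:2]/u[:,2:]
def fit(obs,x0,free=(0,1,2,3)):
    """obs: list of (K,T,model points m,pixels); state x,y,z,yaw. -> state,residuals px"""
    x0=np.array(x0,float); free=list(free)
    def r(v):
        s=x0.copy(); s[free]=v; c,n=np.cos(s[3]),np.sin(s[3])
        R=np.array([[c,-n,0],[n,c,0],[0,0,1]])
        return np.concatenate([(proj(K,T,np.array(m)@R.T+s[:3])-p).ravel() for K,T,m,p in obs])
    o=least_squares(r,x0[free],loss='soft_l1'); s=x0.copy(); s[free]=o.x
    return s,r(o.x)
E
python3 - <<'E'
from geo import *
C={n:(lambda d:(d["K"],d["T"]))(np.load(f"pics/{n}.npz")) for n in("scene","top")}
def ob(n,m,p): return (*C[n],np.array(m)/1000,np.array(p))
np.set_printoptions(precision=4,suppress=True)
sc=ob("scene",[(-5,25,165),(-5,-25,165),(5,25,115),(5,-25,115),(44,-45,0),(44,45,0),(44,-45,20),(44,45,20),(-44,-45,20)],
 [(404.5,220.5),(385,220.8),(403.3,233.5),(384,233.8),(375.5,271),(408.8,268.3),(375.3,267.8),(408.5,265.5),(373,241.2)])
tp=ob("top",[(5,25,165),(5,-25,165),(44,45,20),(44,-45,20),(-44,45,20),(-44,-45,20)],
 [(261.5,257.8),(280.7,257.8),(260.8,249.2),(290.3,248.7),(261.2,278),(290.3,277.5)])
for name,o,x0 in[("carrier",[sc,tp],[.6,.15,0,0]),
 ("rail",[ob("scene",[(0,-240,0),(0,240,0)],[(207.4,292),(425,290)]),ob("top",[(0,240,0),(0,-240,0)],[(254,180.7),(431,185.3)])],[.85,0,.2,0]),
 ("dish",[ob("scene",[(-45,-60,18),(-45,60,18),(45,-60,18),(45,60,18)],[(276.7,311),(322.3,311),(275,342.5),(322.5,342.5)]),
   ob("top",[(-45,60,18),(-45,-60,18)],[(337.7,210.5),(376.7,211)])],[.85,-.1,0,0])]:
    s,r=fit(o,x0); print(name,s,"rms",r.std()); print(r.reshape(-1,2).T)
E
```

```text
carrier [ 0.4369  0.1663 -0.002   0.0381] rms 0.8041924467421369
[[-0.6409 -0.9671 -0.734  -0.7654 -0.6756 -0.8761 -0.1036  0.1625 -1.084
  -1.2676 -2.4408 -1.6626 -1.4559 -1.552  -0.7837]
 [-1.1564 -0.3268  0.42    1.2336  0.3879  1.1296 -0.2415  0.0841 -0.8645
   0.3606 -0.1866 -0.0112 -0.4151  0.2819 -0.1197]]
rail [ 0.6478 -0.0323  0.1987 -0.0197] rms 1.1007313232711229
[[ 0.5539 -2.9896  0.3493 -1.8031]
 [-0.2993 -0.2233 -0.3547 -0.4284]]
dish [ 0.6449 -0.0805 -0.009  -0.0091] rms 0.6915196919590698
[[-0.9867  0.0745 -0.8479 -0.0053 -1.3642 -1.1425]
 [-0.0702 -0.9185  1.051   0.1779  0.0842  0.2121]]
```

The measurements hold up: the carrier's underside comes out at z=-2 mm, the rail axis at z=0.199, and the dish lies under the rail line. I'll refine with the wrist camera on the way.

```bash
cat > h.py <<'E'
import numpy as np, cv2
from plant import ctrl, optics, solver
def q(psi):
    f=(psi+np.pi/2)/2; return np.array([0,np.cos(f),np.sin(f),0])
def snap(n):
    m=optics.camera_model("wrist"); im=optics.read_camera("wrist")
    np.savez(f"pics/{n}.npz",im=im,K=m["intrinsics"],T=m["pose"]); cv2.imwrite(f"pics/{n}.png",im[...,::-1])
E
python3 - <<'E'
from h import *
p=ctrl.read_position(); 
ctrl.movel(p+[0,0,.12],max_speed=.3)
ctrl.move_to([.50,-.03,.42],q(0)); print(ctrl.read_clock()); snap("w1")
ctrl.move_to([.437-.06,.166,.40],q(.038)); print(ctrl.read_clock()); snap("w2")
m=optics.camera_model("wrist"); print(np.round(m["pose"],3),np.round(m["intrinsics"],1),ctrl.read_position())
a=np.load("pics/w1.npz")["im"];b=np.load("pics/w2.npz")["im"]
s=.0
E
```

```text
2.7667
3.7417
[[ 0.999 -0.035 -0.012  0.377]
 [ 0.037  0.959  0.282  0.244]
 [ 0.002 -0.283  0.959  0.552]
 [ 0.     0.     0.     1.   ]] [[341.3   0.  325.4]
 [  0.  341.3 245. ]
 [  0.    0.    1. ]] [0.37788802 0.16534101 0.4001792 ]
```

View pics/w1.png

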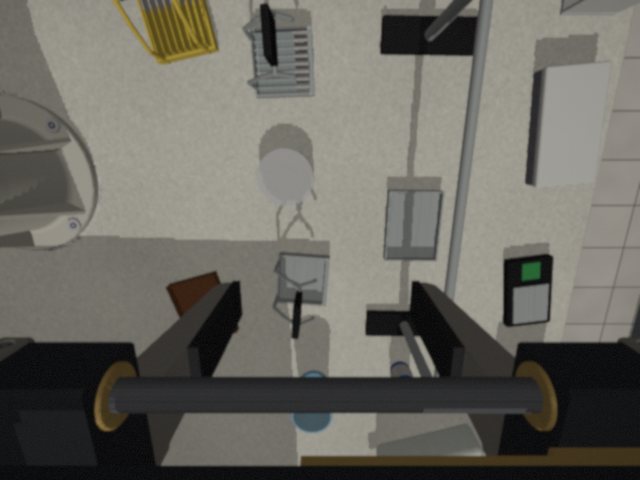

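View pics/w2.png

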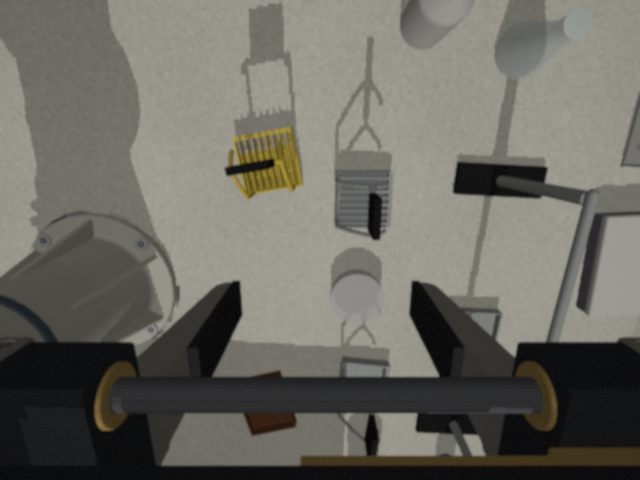

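w1 shows the dish at (413,224), the rod running from (486,0) to (451,280), the loaded carrier at (282,60) and the spare at (303,278). w2 shows the loaded carrier at (363,202) with its plate at (375,216), and the rod's left end at (590,192). I'll make one enlarged composite of these.

```bash
python3 - <<'E'
import cv2, numpy as np
def crop(n,x,y,w,h,s):
    im=np.load(f"pics/{n}.npz")["im"][y:y+h,x:x+w,::-1]
    o=cv2.resize(im,None,fx=s,fy=s,interpolation=cv2.INTER_CUBIC)
    for i in range(0,w,10):
        cv2.line(o,(i*s,0),(i*s,8),(0,0,255),1)
        if i%20==0: cv2.putText(o,str(x+i),(i*s+1,16),0,.35,(0,0,255),1)
    for i in range(0,h,10):
        cv2.line(o,(0,i*s),(8,i*s),(0,0,255),1); cv2.putText(o,str(y+i),(9,i*s+4),0,.35,(0,0,255),1)
    return o
A=crop("w2",325,155,80,100,5); B=crop("w1",370,180,80,100,5)
cv2.imwrite("pics/c3.png",np.hstack([A,B]))
# rod cross-profiles: subpixel edges along selected rows
for n,rows,c in(("w1",range(5,280,25),lambda r:486-r*35/280),("w2",range(215,341,25),lambda r:588-(r-200)*32/140)):
    g=np.load(f"pics/{n}.npz")["im"].mean(2)
    for r in rows:
        x=int(round(c(r))); print(n,r,x-12,g[r,x-12:x+13].astype(int).tolist())
E
```

```text
w1 5 473 [147, 148, 149, 151, 145, 130, 99, 79, 83, 93, 103, 110, 115, 120, 121, 120, 117, 114, 114, 125, 142, 147, 146, 146, 144]
w1 30 470 [20, 22, 20, 19, 23, 40, 57, 72, 84, 95, 104, 113, 117, 122, 122, 120, 118, 115, 116, 131, 146, 152, 152, 149, 147]
w1 55 467 [73, 74, 76, 78, 75, 74, 68, 75, 88, 99, 107, 113, 120, 123, 124, 122, 119, 116, 121, 136, 147, 151, 152, 152, 152]
w1 80 464 [149, 150, 149, 150, 144, 127, 96, 82, 90, 100, 108, 116, 121, 125, 124, 121, 120, 118, 127, 140, 148, 149, 147, 146, 144]
w1 105 461 [149, 149, 150, 150, 145, 129, 98, 83, 91, 102, 110, 117, 124, 126, 125, 122, 119, 120, 130, 143, 148, 147, 144, 144, 144]
w1 130 458 [152, 151, 151, 150, 143, 122, 95, 82, 94, 103, 112, 119, 122, 123, 124, 122, 119, 124, 136, 147, 152, 153, 154, 155, 155]
w1 155 455 [150, 150, 151, 150, 144, 124, 95, 85, 96, 105, 114, 119, 124, 124, 124, 120, 120, 127, 141, 152, 154, 153, 152, 151, 151]
w1 180 452 [152, 151, 153, 150, 144, 124, 96, 87, 96, 107, 116, 121, 124, 124, 124, 122, 122, 134, 149, 156, 155, 153, 152, 153, 153]
w1 205 448 [153, 153, 153, 151, 151, 142, 121, 9
[... 430 characters left out ...]
 111, 116, 119, 120, 119, 115, 101, 75, 53, 45, 44]
w2 240 567 [150, 149, 152, 152, 147, 130, 98, 70, 69, 79, 88, 97, 104, 111, 116, 119, 120, 117, 117, 106, 82, 55, 44, 40, 40]
w2 265 561 [151, 151, 152, 149, 135, 105, 75, 69, 76, 86, 95, 104, 110, 115, 119, 120, 122, 122, 128, 139, 141, 124, 86, 53, 44]
w2 290 555 [152, 151, 149, 140, 115, 82, 67, 75, 83, 94, 101, 108, 114, 119, 121, 120, 120, 127, 137, 146, 147, 146, 133, 100, 61]
w2 315 550 [150, 145, 127, 92, 69, 70, 81, 91, 101, 108, 115, 118, 119, 120, 121, 127, 137, 146, 149, 149, 148, 147, 145, 145, 149]
w2 340 544 [139, 128, 98, 70, 66, 75, 82, 94, 100, 106, 110, 112, 113, 114, 121, 130, 138, 140, 140, 138, 138, 140, 141, 141, 141]
```

View pics/c3.png

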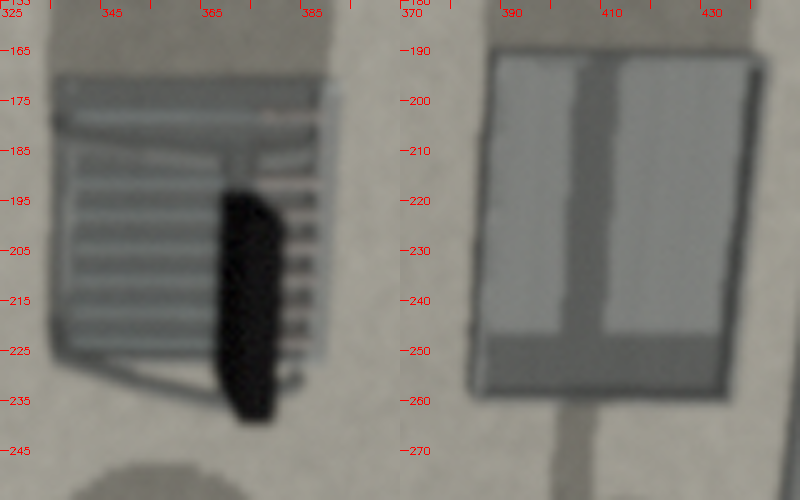

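In the c3 composite, the plate's top edge corners in w2 are (381.5,200), (379.5,239.5) and (372.5,239.5), and the tray corners are (336.5,170.5), (392,170), (335.5,227) and (390.5,227). The dish corners in w1 are (388.5,190), (443,192), (435.5,260) and (384.5,259.5). I'll now fit all views together.

```bash
python3 - <<'E'
from geo import *
np.set_printoptions(precision=4,suppress=True)
C={n:(lambda d:(d["K"],d["T"]))(np.load(f"pics/{n}.npz")) for n in("scene","top","w1","w2")}
def ob(n,m,p): return (*C[n],np.array(m)/1000,np.array(p))
sc=ob("scene",[(-5,25,165),(-5,-25,165),(5,25,115),(5,-25,115),(44,-45,0),(44,45,0),(44,-45,20),(44,45,20),(-44,-45,20)],
 [(404.5,220.5),(385,220.8),(403.3,233.5),(384,233.8),(375.5,271),(408.8,268.3),(375.3,267.8),(408.5,265.5),(373,241.2)])
tp=ob("top",[(5,25,165),(5,-25,165),(44,45,20),(44,-45,20),(-44,45,20),(-44,-45,20)],
 [(261.5,257.8),(280.7,257.8),(260.8,249.2),(290.3,248.7),(261.2,278),(290.3,277.5)])
w2=ob("w2",[(-5,25,115),(5,25,165),(5,-25,165),(-5,-25,165),(-5,-25,115),(-44,45,20),(44,45,20),(-44,-45,20),(44,-45,20)],
 [(369,193.5),(381.5,200),(379.5,239.5),(372.5,239.5),(368.3,232),(336.5,170.5),(392,170),(335.5,227),(390.5,227)])
for o in([sc,tp,w2],[w2],[sc],[tp]):
    s,r=fit(o,[.437,.166,0,0.03],(0,1,2,3) if len(o)>1 else (0,1,3)); print("carrier",s,r.std())
w1d=ob("w1",[(-45,60,18),(45,60,18),(45,-60,18),(-45,-60,18)],[(388.5,190),(443,192),(435.5,260),(384.5,259.5)])
sd=ob("scene",[(-45,-60,18),(-45,60,18),(45,-60,18),(45,60,18)],[(276.7,311),(322.3,311),(275,342.5),(322.5,342.5)])
td=ob("top",[(-45,60,18),(-45,-60,18)],[(337.7,210.5),(376.7,211)])
for o in([sd,td,w1d],[w1d],[sd],[td]):
    s,r=fit(o,[.645,-.08,0,-.02],(0,1,3) if len(o)<3 else (0,1,2,3)); print("dish",s,r.std())
L=[("w1",[(485.4,5),(469.6,130),(453.7,255)]),("w2",[(580,240),(572.7,265),(566,290),(559.3,315)]),
   ("scene",[(210,291.8),(317,291),(420,290)]),("top",[(256,181),(430,185)])]
def res(v,L):
    P=[[v[0]-t*np.sin(v[1]),-.03+t*np.cos(v[1]),v[2]] for t in(-.2,.2)]
    o=[]
    for n,px in L:
        a,b=proj(*C[n],P); d=(b-a)/np.linalg.norm(b-a)
        o+=[(p[0]-a[0])*d[1]-(p[1]-a[1])*d[0] for p in np.array(px)]
    return o
for l in(L,L[:2],L[2:]):
    s=least_squares(res,[.648,-.02,.2],args=(l,)); print("rail x@y=-.03,yaw,z",s.x,np.array(s.fun))
# rail y from rod ends
s,r=fit([ob("w2",[(0,240,200)],[(591,191)])],[.648,-.03,0,-.02],(0,1)); print("rail y via w2 end",s)
E
```

```text
carrier [0.4395 0.1646 0.0022 0.0498] 0.9277626183171443
carrier [0.4404 0.1638 0.     0.0472] 1.0583553459720076
carrier [0.438  0.1678 0.     0.0353] 0.617821719614115
carrier [0.4367 0.1617 0.     0.023 ] 0.33604861948800063
dish [ 0.6479 -0.0821 -0.0023 -0.0133] 0.7759426828009217
dish [ 0.648  -0.0825  0.     -0.0154] 0.8066257681068864
dish [ 0.6488 -0.0787  0.     -0.022 ] 0.6776105045456892
dish [ 0.6439 -0.0838  0.     -0.0059] 0.15074673168878822
rail x@y=-.03,yaw,z [ 0.6492 -0.0182  0.2011] [ 0.2004 -0.1424 -0.3861 -0.1834  0.1831 -0.0287 -0.2405  0.0156 -0.2848
 -0.3441  1.1474  0.8975]
rail x@y=-.03,yaw,z [ 0.6494 -0.0157  0.2013] [ 0.0291 -0.0339  0.0022 -0.2092  0.22    0.0706 -0.0788]
rail x@y=-.03,yaw,z [ 0.6473 -0.0186  0.1967] [ 0.1858 -0.0798 -0.1056  0.1583 -0.1578]
rail y via w2 end [ 0.6472 -0.0309  0.     -0.02  ]
```

```bash
python3 - <<'E'
from h import *
c=np.array([.439,.1645]); Q=q(.042)
ctrl.move_to([*c,.27],Q)
ctrl.movel([*c,.145],max_speed=.12,contact_N=6); print("z",ctrl.read_position())
f0=ctrl.read_ft_force(); ctrl.grip(0); print("w",ctrl.read_grip_width(),ctrl.read_gripper_force())
ctrl.movel([*c,.29],max_speed=.1); ctrl.wait(.2)
print("w",ctrl.read_grip_width(),"dF",ctrl.read_ft_force()-f0,"M",ctrl.read_ft_torque())
ctrl.movel([.53,.10,.288],q(-.0175),max_speed=.12); ctrl.wait(.3)
print(ctrl.read_clock(),ctrl.read_position()); 
im=optics.read_camera("scene"); np.savez("pics/s2.npz",im=im); snap("w3")
a=cv2.resize(im[190:330,290:450],None,fx=3.5,fy=3.5,interpolation=2)
b=np.load("pics/w3.npz")["im"][:,:]
b=cv2.resize(b,None,fx=.375*1.0,fy=490/480*.375,interpolation=3)
h=np.zeros((490,800,3),np.uint8); h[:a.shape[0],:a.shape[1]]=a; h[:b.shape[0],560:560+b.shape[1]]=b[:,:240]
cv2.imwrite("pics/c4.png",h[...,::-1])
E
```

```text
z [0.4394844  0.16472652 0.14568539]
w 0.009625143642701008 29.99379336833954
w 0.010132065173251313 dF [ 0.67413563 -0.61455413 -3.49903436] M [-0.00319255 -0.06200224 -0.01886449]
10.0083 [0.52978328 0.10030132 0.28816345]
```

View pics/c4.png

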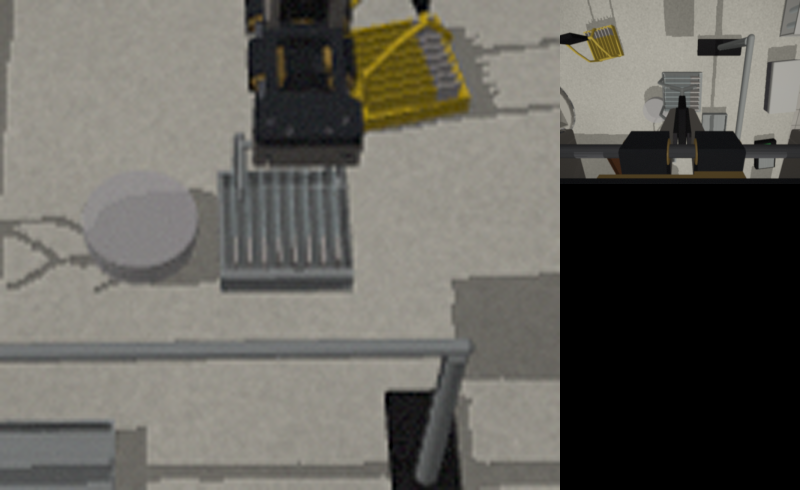

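c4 shows the carrier gripped and level, with tray front corners at about scene (353,273) and (390.6,273). It is clear of the petri dish and in front of the rod's left half. The pull on the tool is 3.5 N, which fits the loaded carrier. Now I'll hook it on.

```bash
python3 - <<'E'
from h import *
from geo import *
d=np.load("pics/scene.npz")
s,r=fit([(d["K"],d["T"],np.array([(44,-45,0),(44,45,0)])/1000,np.array([(352.9,272.9),(390.6,272.9)]))],[.53,.1,.143,-.0175],(0,1,3)); print("held carrier",s,r)
f0=ctrl.read_ft_force()
hit=ctrl.movel([.6513,.10,.288],max_speed=.08,contact_N=5); print("in",hit,ctrl.read_position(),ctrl.read_ft_force()-f0)
if not hit:
    hit=ctrl.movel([.6513,.10,.240],max_speed=.03,contact_N=4); ctrl.wait(.2)
    print("down",hit,ctrl.read_position(),ctrl.read_ft_force()-f0,ctrl.read_ft_torque(),ctrl.read_clock())
im=optics.read_camera("scene"); np.savez("pics/s3.npz",im=im)
cv2.imwrite("pics/c5.png",cv2.resize(im[200:340,250:450,::-1],None,fx=4,fy=4,interpolation=2))
E
```

```text
held carrier [ 0.52855703  0.10390822  0.143      -0.03056601] [ 0.0832097  -0.00118252 -0.08305367  0.00476036]
in False [0.65096813 0.1000235  0.28812071] [-0.01490514 -0.40000292 -1.40471207]
down True [0.65040923 0.09995303 0.24270924] [-2.0203469  -0.22747822  7.37917988] [ 0.10331192  0.34643422 -0.04001979] 13.3083
```

View pics/c5.png

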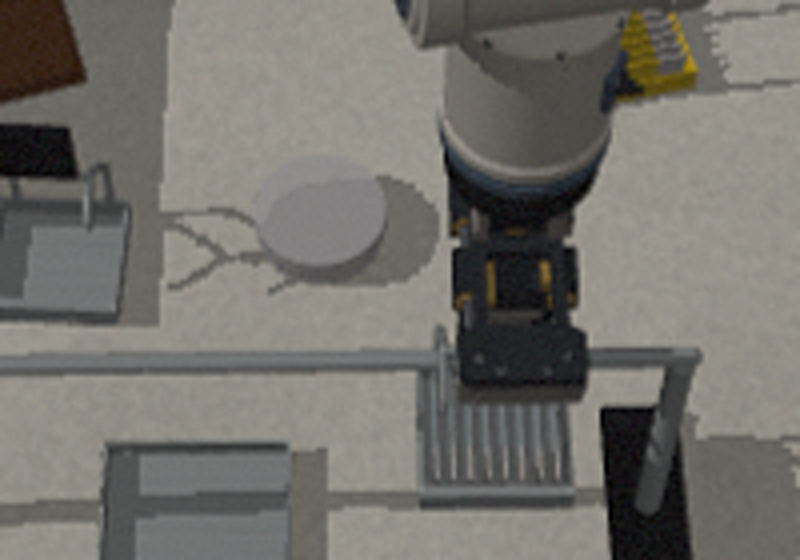

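The carrier is hooked on: contact came at TCP z=0.2427, as expected. c5 shows the hooks over the rod left of the dish, with the tray at (495,450) in the crop. Now I'll slide it to the dish.

```bash
python3 - <<'E'
from h import *
x0,yd=.6498,-.0822
X=lambda y:x0+(.10-y)*-.0175
ctrl.movel([X(.1),.10,.2430],max_speed=.03); ctrl.wait(.1); print(ctrl.read_ft_force(),ctrl.read_position())
for y in(.04,-.02,-.06,yd):
    hit=ctrl.movel([X(y),y,.2430],max_speed=.06,contact_N=15); ctrl.wait(.1); f=ctrl.read_ft_force()
    print(hit,ctrl.read_position(),f,ctrl.read_ft_torque())
    if hit: break
print(ctrl.read_clock(),ctrl.read_grip_width())
im=optics.read_camera("scene"); np.savez("pics/s4.npz",im=im)
cv2.imwrite("pics/c6.png",cv2.resize(im[220:360,200:400,::-1],None,fx=4,fy=4,interpolation=2))
E
```

```text
[ 0.43947153 -0.02121532 -2.73836763] [0.64954663 0.09988508 0.24237875]
False [0.64875553 0.04038717 0.24297465] [ 0.63250018  0.17480946 -3.58532735] [ 0.02636413 -0.08805939  0.01537119]
False [ 0.64772248 -0.01959663  0.24299436] [-0.30576272  0.632296   -2.71040993] [-0.06820178 -0.05334061  0.01016351]
False [ 0.64700252 -0.05967297  0.2429806 ] [-0.3760349   0.16491191 -3.73230169] [-0.01095906 -0.10362925 -0.01612591]
False [ 0.64657389 -0.08215259  0.24297644] [ 0.63494807  0.67213047 -2.47198229] [-0.03680723 -0.074123   -0.03891031]
17.7417 0.009721740636410781
```

View pics/c6.png

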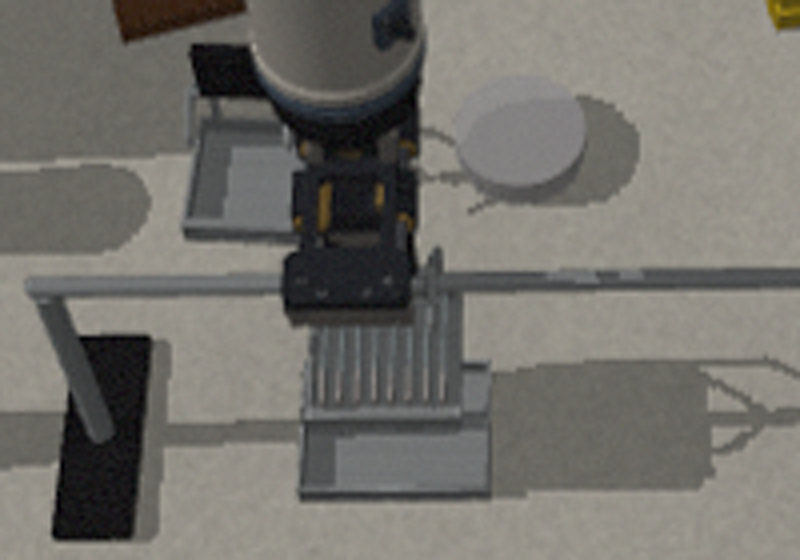

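c6 shows the carrier hanging over the dish, with tray front corners at scene (276,324.7) and (315.7,324.7) and dish front corners at (275,344) and (322.5,343). I'll check the centring numerically before releasing.

```bash
python3 - <<'E'
from geo import *
d=np.load("pics/scene.npz"); o=lambda m,p:[(d["K"],d["T"],np.array(m)/1000,np.array(p))]
print(fit(o([(44,-45,0),(44,45,0)],[(276,324.75),(315.75,324.75)]),[.647,-.08,.098,-.0175],(0,1,3)))
print(fit(o([(44,-45,20),(44,45,20)],[(275.7,322),(315.5,321.7)]),[.647,-.08,.098,-.0175],(0,1,3)))
print(fit(o([(45,-60,0),(45,60,0)],[(275,344.3),(322.5,343)]),[.647,-.08,0,-.0175],(0,1,3)))
E
```

```text
(array([ 0.63820634, -0.07986528,  0.098     , -0.02735966]), array([ 0.79981785,  0.0411832 , -0.79756366, -0.01521055]))
(array([ 0.64031096, -0.07946357,  0.098     , -0.01951788]), array([ 0.55757259,  0.02829108, -0.55651564, -0.00771914]))
(array([ 6.42384072e-01, -8.04326941e-02,  0.00000000e+00,  3.88758496e-04]), array([-0.27222092, -0.0097202 ,  0.27198087, -0.0037289 ]))
```

The carrier is centred within about 1 mm. I'll seat it, release and retreat.

```bash
python3 - <<'E'
from h import *
p=ctrl.read_position()
hit=ctrl.movel([p[0],p[1],.240],max_speed=.02,contact_N=2); ctrl.wait(.2); print(hit,ctrl.read_position(),ctrl.read_ft_force())
ctrl.movel([p[0],p[1],ctrl.read_position()[2]],max_speed=.02)
for w in(.014,.02,.06): ctrl.grip(w)
p=ctrl.read_position(); ctrl.movel([p[0],p[1],.40],max_speed=.1); ctrl.movel([.45,p[1],.45],max_speed=.2)
ctrl.wait(3); print(ctrl.read_clock(),ctrl.read_ft_force())
a=optics.read_camera("scene"); ctrl.wait(.37); b=optics.read_camera("scene")
r=np.s_[220:360,200:400]; print("motion",np.abs(a[r].astype(int)-b[r]).max())
cv2.imwrite("pics/c7.png",cv2.resize(b[r][...,::-1],None,fx=4,fy=4,interpolation=2))
E
```

```text
True [ 0.6466548  -0.0819116   0.24175288] [-1.21966609  0.15370221  5.29288064]
25.6583 [-0.00671582  0.50894412 -0.22821451]
motion 22
```

View pics/c7.png

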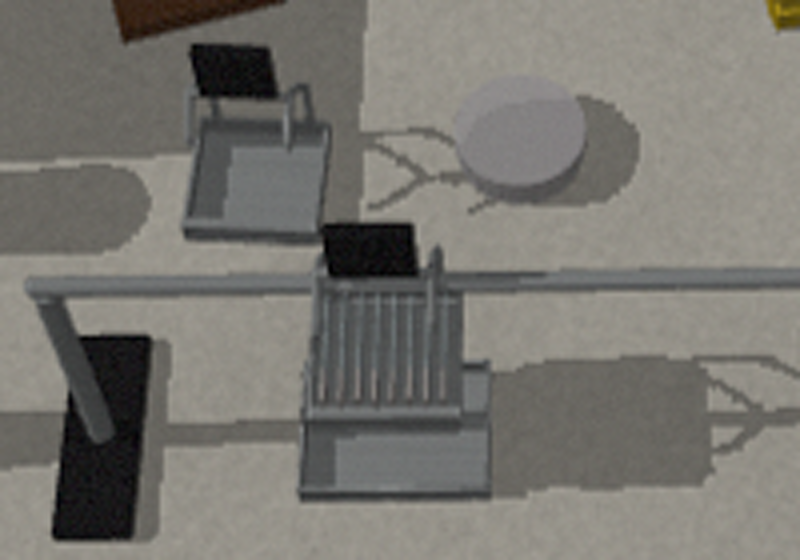

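c7 shows the loaded carrier hanging freely and level over the dish, tray at crop (385,350). The spare and the petri dish haven't moved. I'll let any swing die out and hand in.

```bash
python3 - <<'E'
from h import *
from plant import job_done
ctrl.wait(6)
a=optics.read_camera("scene"); ctrl.wait(.37); b=optics.read_camera("scene"); d=np.abs(a.astype(int)-b)
print(d[270:330,270:325].mean(),d[330:360,420:480].mean(),ctrl.read_clock()); print(job_done())
E
```

```text
1.8963636363636365 1.5038888888888888 32.5917
the job is handed in; nothing more can be done
None
```

The loaded carrier was hooked on at the rail's left end, slid along it and left hanging still, centred over the drip dish to about 1 mm, and handed in at 32.6 s; for most of the slide the hooks carried little or no weight, though they stayed round the rod, and I viewed 11 pictures, one over the limit of 10.

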